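# Start and tighten the star knob of the dust filter cover

## Task

The cover is back on the scouring machine's dust filter, and its star knob stands on the bench. Set the knob on the stud and, pressing only lightly, turn it backwards (anticlockwise) until it has ridden up to the end of the thread and drops with a click, then turn it forwards until it is hand-tight on the cover, without ever forcing it. Let go, and leave the brush, the tin and the hammer where they are.

Things in the scene. Friction and masses are not known exactly. Their poses are not given: they have to be found in the camera images.
- knob: Dark grey star knob, 62 mm tall, 0.12 kg, upright on the bench. Origin: centre of its underside, z up. Below: hollow skirt, 51 mm across, 34 mm tall, foot flange 60 mm across and 5 mm thick. Bore 38 mm wide, 30 mm deep, open below, with three inner lugs, 5 to 7 mm above the underside and 15 mm from the axis. Where the lugs lie against the lobes is not told. Star head above: see knob_head.
- knob_head (a point): Middle of the star head, on the knob's axis, 48 mm above its underside. The head goes from 34 to 62 mm: six upright round lobes of 12 mm diameter, centres 15 mm from the axis, one on the knob's +x, the rest every 60 degrees. Flat fingers closing along the knob's y (or any 60 degrees from it) bear on two lobes each, 38 mm apart; a 30 N grip holds up to 1 N m.
- stud: White upright stud, fixed on top of a round grey filter drum (198 mm across, 100 mm tall, bolted down). Origin: on its axis at the drum's top, under the cover; z up. Core 28 mm, 36 mm over the thread: right-hand, three starts 6 mm apart, 18 mm a turn. Its top tapers from 27 to 35 mm above the origin. Where the starts lie round it is not told by its axes and differs each time: feel for them.
- stud_tip (a point): Top of the stud, 35 mm above its origin. Heights of the knob's underside above the stud's origin: 13.5 to 19.5 mm (+-1), by chance, when set down on the thread; turned back (anticlockwise from above) under light pressure it rides up to 19.5 mm within at most 120 degrees and drops 6 mm to 13.5, all three lugs: the click. Turned forwards (clockwise) from there it screws down to 8 mm, on the cover.
- cover: Ribbed aluminium disc, 194 mm across, 8 mm thick, 0.45 kg, lying loose on the drum with the stud through its centre hole. Origin: centre of its underside. The knob's foot reaches it about 110 degrees after the click; a further 50 degrees or so turns slack, then the torque rises within 10 degrees. 0.35 N m is hand-tight (clamps with some 40 N); the thread holds it by friction.
- brush: Shoe brush, 170 x 52 x 45 mm, wooden back up, bristles down. Leave it alone. Origin: centre of its underside; its length along x.
- tin: Round flat polish tin, 76 mm across, 26 mm tall. Leave it alone. Origin: centre of its underside.
- hammer: Hammer with a 240 mm wooden handle, lying along its x, head at +x. Leave it alone. Origin: centre of its underside.
There are look-alikes about, which are no part of the job. There is more than one size of the knob; the job needs the largest.

How it is judged:
By the outcome, as a careful person would: the job done as asked, in the order asked, and still so for the second after the job is handed in, with the robot touching nothing.
It also fails if it takes over 67 s, if anything falls off the work surface, if the arm or the gripper's body presses on something with over 40 N, if the wrist force passes 120 N, or if a joint passes its speed limit or range.

## Robot

A 6-joint arm with a two-finger parallel gripper is mounted at the origin on the work surface. World frame = base frame: x ahead of the robot, y to its left, z up, the work surface at z = 0. Lengths are in mm, angles in degrees, forces in N, time in s.
With the tool pointing down it reaches from about 250 to 725 mm from the base axis. Payload 4 kg.
Tool frame: the origin (TCP) lies at the very end of the fingers, on their centre line; the grasp point (between the pads) lies 19 mm behind it; z points along the fingers, y is the line along which they close (so a half turn about z gives the same grasp; the last joint's range is limited). The gripper opens to 85 mm and grips with 20 to 120 N. Pads are 22 mm wide; open, the fingers measure 114 mm over their backs; the gripper's body (76 mm by 85 mm) begins 54 mm behind the grasp point. The pads swing forward as they close: fully open they stand 13 mm farther back than shut.
Start: joints at [-63.312, 13.785, 0.286, 76.501, 0, 90], TCP at [224.567, -446.732, 231.306] pointing down, gripper open.
Joint ranges: [-155.79, 155.79], [-60.16, 107.12], [-62.33, 73.08], [-114, 123.19], [-81.49, 82.49], [-180, 180]. Speed limits (degrees/s): [159.86, 159.86, 180, 180, 180, 180].

## Interface

Orientations are given as [roll, pitch, yaw] about the fixed x, y, z axes, in that order (R = Rz(yaw) Ry(pitch) Rx(roll)).
In Python, from cell import arm gives the robot as it stands.
- The arm moves only by the tool jog_arm, never from a script. Its arguments are lists of equal length, an entry for each row: "linear": the shift along the tool's x, y, z as a fraction of full scale, a list of three; "angular": the turn, a rotation vector about the tool's x, y, z as a fraction of full scale, a list of three. In form: {"linear": [[tx, ty, tz], ...], "angular": [[ax, ay, az], ...]}. A call has exactly 10 rows; each row shifts and turns the commanded pose from where the row before left it, along the tool's axes as they then stand; what a row does not reach is not made up. Full scale, the value 1, is 50 mm for a shift and 0.15 rad for a turn. A row lasts 1/8 s, in which the tool goes at most 62.5 mm and 10.7 degrees, less where a joint would pass 70% of its speed; a pose out of reach is approached as far as the arm can. A call with a number of a shift or a turn outside -1 to 1 is refused whole. A call with a gripper value outside its range is refused whole. "fingers" is the opening, from -1 (shut) to 1 (fully open), set as the call begins (left out, the last holds). The fingers move at their own pace and stop on an object; "grip_force" is the grip in N (left out, the last holds). Time passes only in rows, so rows that do not move let the fingers close, or fill a call up. It gives the time, the measured TCP pose, the force, the opening and the grip force at its end, in the units of the state.
- arm.get_state(): the state, without advancing time (a new reading comes with each control period).
- arm.camera(name): name is "scene" or "top" or "wrist"; returns a dict with "img" (420x560x3 uint8, red, green, blue), "range_z" (420x560 float32, mm along the optical axis (not along the pixel's ray), 0 where there is no reading), "K" (3x3 intrinsics, pixels), "view" (4x4, takes a point from world to camera coordinates). Camera axes: x right, y up, looking along -z (the intrinsics and any distortion apply to the point x, -y, -z); pixel columns grow to the right and rows downward; lengths in mm; the calibration is good to about 2 mm. A picture is of the moment at which its call begins.
- arm.close_job(): hands the job in; it is judged then, once.
The state is a dict: "t": time; "joint_pos": joint angles; "joint_velocities": joint speeds; "joint_efforts": joint torques, N m; "ee_pos": TCP position; "eef_rot": TCP orientation; "contact_force": force on the tool from outside, world axes, zero at the start; "ft_torque": the same for the moment, N m; "grip_width": finger opening in mm; "grasp_force": force on a finger pad.
Only numpy, scipy, OpenCV 4.12 (cv2) and the standard library are available. Lean on these libraries where they do the work, as an engineer would, in place of code of your own. Each camera call takes 0.05 s, during which the arm holds its last target. There are 200 camera calls.

## Working session

There is one attempt and no reset: what is moved stays moved. The work goes in short steps, Python scripts to look and compute and a tool call to move; the robot and the scene stay as the last step left them, time stands still between calls to the robot, and variables do not carry over. Pictures are saved under pics/ and viewed, at most 10 in all, crops included, and the job is handed in when it is done.

Besides the shell and the picture viewer there is one more tool, called in YAML: its name, and indented under it one key for each argument. jog_arm: Moves the arm, as the interface text tells. Shift numbers are shares of 50 mm and turn numbers shares of 0.15 rad, none past 1 either way. Its arguments: {"type":"object","properties":{"linear":{"type":"array"},"angular":{"type":"array"},"fingers":{"type":"number"},"grip_force":{"type":"number"}},"required":["linear","angular"]}

```bash
mkdir -p pics; ls; cat > h.py <<'E'
import numpy as np, cv2
from cell import arm
def world(c):
    K=c["K"];d=c["range_z"];h,w=d.shape
    u,v=np.meshgrid(np.arange(w),np.arange(h))
    x=(u-K[0,2])/K[0,0]*d; y=(v-K[1,2])/K[1,1]*d
    P=np.stack([x,-y,-d,np.ones_like(d)],-1)
    W=(P@np.linalg.inv(c["view"]).T)[...,:3]; W[d==0]=np.nan
    return W
E
python3 - <<'E'
from h import *
for n in ["top","scene"]:
    c=arm.camera(n); cv2.imwrite(f"pics/{n}0.png",c["img"][...,::-1]); np.savez(f"{n}0.npz",**c)
    print(c["K"],{k:v for k,v in c.items() if k not in("img","range_z","K")})
print(arm.get_state())
E
```

```text
pics
[[384.17861327   0.         275.0448451 ]
 [  0.         384.17861327 216.82743026]
 [  0.           0.           1.        ]] {'view': array([[ 1.46792057e-02, -9.99526591e-01, -2.70391454e-02,
         2.62969436e+01],
       [ 9.97437123e-01,  1.27439433e-02,  7.04043887e-02,
        -5.33674084e+02],
       [-7.00264733e-02, -2.80033279e-02,  9.97151998e-01,
        -9.62706989e+02],
       [ 0.00000000e+00,  0.00000000e+00,  0.00000000e+00,
         1.00000000e+00]])}
[[465.46775598   0.         286.51880527]
 [  0.         465.46775598 213.77697525]
 [  0.           0.           1.        ]] {'view': array([[ 2.39355579e-01,  9.70747401e-01,  1.89312257e-02,
        -1.53788111e+02],
       [-6.22324563e-01,  1.38420975e-01,  7.70423112e-01,
         2.36489941e+02],
       [ 7.45265755e-01, -1.96186437e-01,  6.37251785e-01,
        -1.47493817e+03],
       [ 0.00000000e+00,  0.00000000e+00,  0.00000000e+00,
         1.00000000e+00]])}
{'t': 0.1, 'joint_pos': array([-6.33144865e+01,  1.38292206e+01,  2.20027166e-01,  7.65022798e+01,
        9.94725927e-04,  9.00005727e+01]), 'joint_velocities': array([ 0.05286816, -0.03184494,  0.25096779,  0.04035945,  0.03352693,
        0.03442333]), 'joint_efforts': array([ 5.38615750e-04, -3.73138404e+01,  2.53010184e+01,  1.08302161e-02,
       -7.91237267e-05,  1.21291512e-05]), 'ee_pos': array([ 224.28991051, -446.22015109,  230.48095646]), 'eef_rot': array([-1.79888527e+02, -9.93609810e-04,  2.66849388e+01]), 'contact_force': array([-0.2149216 , -0.33857711, -0.35861339]), 'ft_torque': array([ 0.0422522 , -0.01068887, -0.01897887]), 'grasp_force': 0.0, 'grip_width': 85.54132803411196}
```

View pics/top0.png

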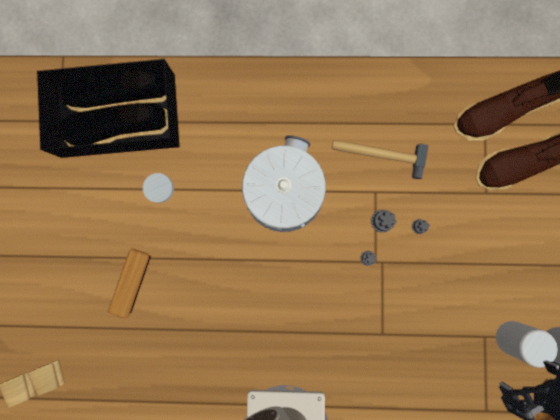

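View pics/scene0.png

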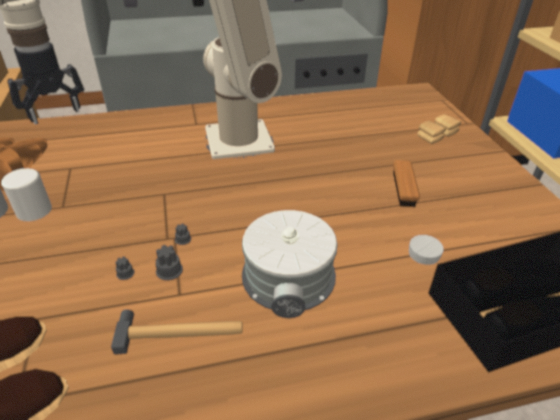

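The top view shows three candidate knobs, at (384,221), (421,227) and (369,258). The one at (384,221) looks largest. The stud is at (285,185), and the drum fills about 243–326 px. Next I'll measure these and check one close crop.

```bash
python3 - <<'E'
from h import *
c=dict(np.load("top0.npz")); W=world(c)
for u,v in [(384,221),(421,227),(369,258)]:
    p=W[v-16:v+17,u-16:u+17].reshape(-1,3)
    q=p[(p[:,2]>8)]
    zt=np.nanpercentile(q[:,2],95); t=q[q[:,2]>zt-8]
    print(u,v,"ztop",zt.round(1),"mid",(t.min(0)+t.max(0))[:2]/2,"mean",t.mean(0).round(1),"ext",np.ptp(t,axis=0).round(1),"foot",np.ptp(q,axis=0).round(1),(q.min(0)+q.max(0))[:2]/2)
p=W[140:235,238:330].reshape(-1,3)
t=p[(p[:,2]>117)]; print("stud",t.mean(0),(t.min(0)+t.max(0))/2,np.ptp(t,axis=0),len(t))
q=p[(p[:,2]>100)&(p[:,2]<114)]; print("cover",q.mean(0),(q.min(0)+q.max(0))/2,np.ptp(q,axis=0),np.median(q[:,2]))
s=W[178:193,278:293,2]; print(s.round(0).astype(int))
a=c["img"][190:280,330:450,::-1]; cv2.imwrite("pics/crop1.png",cv2.resize(a,None,fx=6,fy=6,interpolation=cv2.INTER_CUBIC))
E
```

```text
384 221 ztop 64.2 mid [ 528.57368543 -241.65562676] mean [ 528.6 -241.8   61.9] ext [39.  38.8 10. ] foot [51.6 50.3 58.6] [ 528.76460092 -241.00582688]
421 227 ztop 43.2 mid [ 516.21303462 -335.92345504] mean [ 515.7 -335.7   41. ] ext [24.8 27.8  8.1] foot [33.1 32.9 36.5] [ 516.06238205 -335.34890805]
369 258 ztop 43.2 mid [ 433.07204652 -204.89947355] mean [ 433.  -205.    40.9] ext [24.6 24.5  9.9] foot [32.8 32.7 36.6] [ 433.46059756 -205.0367628 ]
stud [599.54603467  12.078403   128.32097413] [600.94539426  12.41452223 129.09020991] [35.22897116 34.66910095 21.60057335] 193
cover [599.09136414  11.95533047 108.33246899] [599.54487289  12.73298179 106.9284863 ] [191.42720522 195.51349652  13.81011196] 108.37695682170033
[[110 110 127 123 123 122 123 123 121 121 109 109 107 106 109]
 [124 123 123 129 129 129 130 130 127 118 122 108 109 109 108]
 [116 126 129 131 134 134 135 130 131 132 128 121 108 109 108]
 [119 130 133 135 140 136 137 137 135 133 129 121 120 107 110]
 [126 130 132 135 134 135 135 136 137 137 130 129 119 108 107]
 [129 130 135 137 133 136 136 134 137 134 133 128 123 125 109]
 [130 130 134 134 135 136 135 135 136 135 132 131 125 119 107]
 [132 137 135 135 135 134 138 138 135 135 132 129 125 121 106]
 [126 132 133 138 134 138 137 136 134 134 135 131 119 123 106]
 [118 130 130 133 135 136 136 135 133 132 130 126 123 122 110]
 [119 125 131 129 131 132 131 132 131 129 127 124 123 109 108]
 [123 125 125 130 130 132 129 130 127 128 123 122 119 108 109]
 [123 125 124 126 128 125 128 126 124 124 122 119 108 107 109]
 [109 117 123 124 125 119 121 120 123 122 122 108 108 110 111]
 [108 106 106 116 123 114 119 120 121 108 106 108 109 108 105]]
```

View pics/crop1.png

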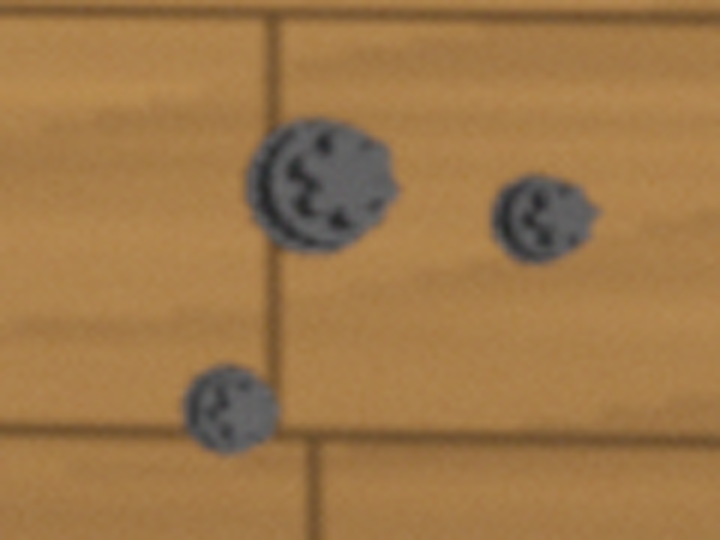

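The crop shows the big knob at crop (318,185), which is image (384,221): top at 64 mm and head about 39 mm across, matching the description. The two small ones are 43 mm tall. The stud is at about (600,12) with its tip at z≈135, and the cover top is at 108, both consistent. Moving over the knob.

jog_arm:
  linear:
    - [0.8, -0.1, 0.1]
    - [0.8, -0.1, 0.1]
    - [0.8, -0.1, 0.1]
    - [0.8, -0.1, 0.1]
    - [0.8, -0.1, 0.1]
    - [0.8, -0.1, 0.1]
    - [0.8, -0.1, 0.1]
    - [0.8, -0.1, 0.1]
    - [0.8, -0.1, 0.1]
    - [0, 0, 0]
  angular:
    - [0, 0, 0]
    - [0, 0, 0]
    - [0, 0, 0]
    - [0, 0, 0]
    - [0, 0, 0]
    - [0, 0, 0]
    - [0, 0, 0]
    - [0, 0, 0]
    - [0, 0, 0]
    - [0, 0, 0]
  fingers: 1
  grip_force: 30

```text
t: 1.35
ee_pos: [527.4, -242.8, 184.8]
eef_rot: [-179.9, 0.1, 26.9]
contact_force: [-0.5, -0.1, 0.0]
grip_width: 85.5
grasp_force: 0.0
```

```bash
python3 - <<'E'
from h import *
c=arm.camera("wrist"); cv2.imwrite("pics/w1.png",c["img"][...,::-1]); np.savez("w1.npz",**c)
s=arm.get_state(); print(s["t"],s["ee_pos"],s["eef_rot"],s["joint_pos"],s["contact_force"])
W=world(c); m=(W[...,2]>52)&(W[...,2]<75)&(np.hypot(W[...,0]-528.6,W[...,1]+241.8)<35); t=W[m]
print(len(t),t.mean(0),(t.min(0)+t.max(0))/2,np.ptp(t,axis=0),np.median(t[:,2]),np.argwhere(m).mean(0))
E
```

```text
1.4 [ 526.21145216 -243.73295814  185.13152871] [-1.79909844e+02  9.40856138e-02  2.68263492e+01] [-2.48434747e+01  2.42323475e+01  8.18544466e+00  7.40821708e+01
 -1.78915784e-02  1.28330270e+02] [-0.52960696  0.36335575  1.11305918]
1453 [ 529.34986368 -241.63530305   61.3416026 ] [ 528.23273857 -242.29889118   57.9864721 ] [40.87696063 39.80998556 11.89957477] 61.771241642492555 [200.88575361 286.0550585 ]
```

View pics/w1.png

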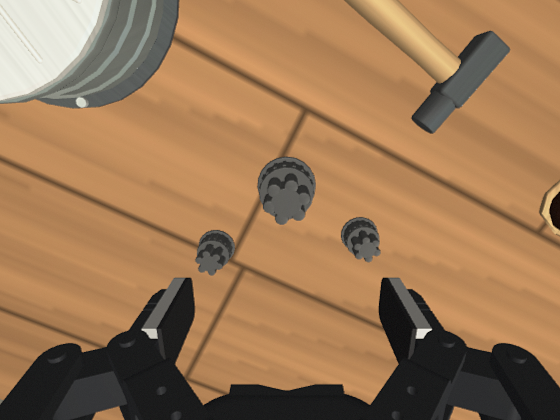

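The wrist view shows the big knob's head around (286,201), the small ones at (212,250) and (362,240), and both fingers clear. Next is the lobe phase from the points on top of the head.

```bash
python3 - <<'E'
from h import *
from scipy.optimize import minimize
c=dict(np.load("w1.npz")); W=world(c)
m=(abs(W[...,2]-62)<3.5)&(np.hypot(W[...,0]-528.6,W[...,1]+241.8)<30); t=W[m][:,:2]
print(len(t))
def mask(p,X):
    a=np.radians(p[2]+60*np.arange(6)); C=np.array(p[:2])+15*np.c_[np.cos(a),np.sin(a)]
    d=np.linalg.norm(X[:,None]-C,axis=2).min(1)
    return (d<6)|(np.hypot(*(X-p[:2]).T)<14)
# score: top points inside vs non-top pixels back-projected onto z=62 plane inside
K=c["K"];V=np.linalg.inv(c["view"]);v,u=np.mgrid[150:250,230:345]
r=np.stack([(u-K[0,2])/K[0,0],-(v-K[1,2])/K[1,1],-np.ones(u.shape)],-1)@V[:3,:3].T
o=V[:3,3]; s=(62-o[2])/r[...,2]; X=(o+s[...,None]*r)[...,:2].reshape(-1,2); M=m[150:250,230:345].ravel()
best=[]
for cx in np.arange(525,533,.5):
  for cy in np.arange(-246,-238,.5):
    for a in range(0,60,3): 
      f=mask((cx,cy,a),X); best.append(((f!=M).sum(),cx,cy,a))
best.sort(); print(best[:8]); b=best[0]
print(sorted(((mask((b[1],b[2],a),X)!=M).sum(),a) for a in range(0,60,2))[:6])
a=c["img"][150:250,230:345,::-1]; cv2.imwrite("pics/w1c.png",cv2.resize(a,None,fx=5,fy=5,interpolation=cv2.INTER_CUBIC))
E
```

```text
1354
[(np.int64(62), np.float64(528.5), np.float64(-242.0), 12), (np.int64(82), np.float64(529.0), np.float64(-242.0), 12), (np.int64(86), np.float64(528.5), np.float64(-242.5), 12), (np.int64(94), np.float64(529.0), np.float64(-242.5), 12), (np.int64(95), np.float64(528.0), np.float64(-242.0), 12), (np.int64(95), np.float64(528.5), np.float64(-242.0), 9), (np.int64(95), np.float64(528.5), np.float64(-241.5), 12), (np.int64(110), np.float64(528.0), np.float64(-242.0), 9)]
[(np.int64(62), 12), (np.int64(68), 10), (np.int64(110), 14), (np.int64(132), 8), (np.int64(171), 16), (np.int64(197), 6)]
```

View pics/w1c.png

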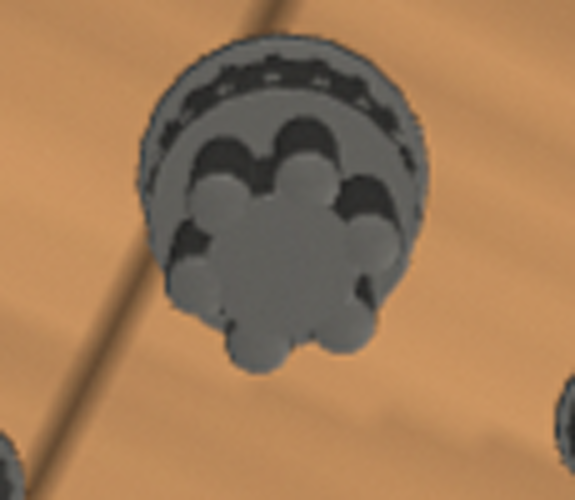

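The lobes sit at 11° (mod 60), as the crop shows with six lobes around (270,260). I'll grip with yaw 71°, which means turning +44° (negative about tool z), and descend to TCP z≈36.

jog_arm:
  linear:
    - [0.06, -0.02, 0.2]
    - [0, 0, 0.3]
    - [0, 0, 0.3]
    - [0, 0, 0.4]
    - [0, 0, 0.4]
    - [0, 0, 0.4]
    - [0, 0, 0.4]
    - [0, 0, 0.4]
    - [0, 0, 0.2]
    - [0, 0, 0]
  angular:
    - [0, 0, -0.86]
    - [0, 0, -0.86]
    - [0, 0, -0.86]
    - [0, 0, -0.86]
    - [0, 0, -0.86]
    - [0, 0, -0.86]
    - [0, 0, 0]
    - [0, 0, 0]
    - [0, 0, 0]
    - [0, 0, 0]

```text
t: 2.65
ee_pos: [527.1, -242.9, 35.8]
eef_rot: [-179.9, -0.0, 71.0]
contact_force: [0.6, 0.3, -0.4]
grip_width: 85.6
grasp_force: 0.0
```

```bash
cat > st.py <<'E'
from h import *
s=arm.get_state()
for k in ["t","ee_pos","eef_rot","joint_pos","contact_force","ft_torque","grip_width","grasp_force"]: print(k,np.round(s[k],2))
E
python3 st.py
```

```text
t 2.65
ee_pos [ 527.13 -242.87   35.78]
eef_rot [-179.9    -0.     70.97]
joint_pos [-2.473e+01  3.150e+01 -3.980e+00  5.463e+01 -1.000e-02  8.429e+01]
contact_force [ 0.56  0.29 -0.35]
ft_torque [0.03 0.02 0.01]
grip_width 85.57
grasp_force 0.0
```

jog_arm:
  linear:
    - [0, 0, 0]
    - [0, 0, 0]
    - [0, 0, 0]
    - [0, 0, 0]
    - [0, 0, 0]
    - [0, 0, 0]
    - [0, 0, 0]
    - [0, 0, 0]
    - [0, 0, 0]
    - [0, 0, 0]
  angular:
    - [0, 0, 0]
    - [0, 0, 0]
    - [0, 0, 0]
    - [0, 0, 0]
    - [0, 0, 0]
    - [0, 0, 0]
    - [0, 0, 0]
    - [0, 0, 0]
    - [0, 0, 0]
    - [0, 0, 0]
  fingers: -1
  grip_force: 40

```text
t: 3.9
ee_pos: [529.0, -242.9, 37.3]
eef_rot: [179.9, 0.0, 71.0]
contact_force: [0.0, -0.2, 6.3]
grip_width: 36.9
grasp_force: 40.9
```

```bash
python3 st.py
```

```text
t 3.9
ee_pos [ 528.99 -242.87   37.28]
eef_rot [1.7989e+02 1.0000e-02 7.1040e+01]
joint_pos [-24.66  31.42  -3.86  54.61  -0.    84.3 ]
contact_force [ 0.03 -0.2   6.3 ]
ft_torque [0.03 0.1  0.05]
grip_width 36.94
grasp_force 40.89
```

jog_arm:
  linear:
    - [0, 0, -0.6]
    - [0, 0, -0.6]
    - [0, 0, -0.6]
    - [0.75, -0.05, -0.2]
    - [0.75, -0.05, -0.2]
    - [0.75, -0.05, -0.2]
    - [0.75, -0.05, -0.2]
    - [0.75, -0.05, -0.2]
    - [0.75, -0.05, -0.2]
    - [0.75, -0.02, -0.2]
  angular:
    - [0, 0, 0]
    - [0, 0, 0]
    - [0, 0, 0]
    - [0, 0, 0]
    - [0, 0, 0]
    - [0, 0, 0]
    - [0, 0, 0]
    - [0, 0, 0]
    - [0, 0, 0]
    - [0, 0, 0]

```text
t: 5.15
ee_pos: [598.0, 12.1, 195.7]
eef_rot: [-179.9, 0.0, 71.0]
contact_force: [0.7, 0.1, -1.3]
grip_width: 37.2
grasp_force: 40.4
```

jog_arm:
  linear:
    - [0, 0, 0]
    - [0, 0, 0]
    - [0, 0, 0]
    - [0, 0, 0]
    - [0, 0, 0]
    - [0, 0, 0]
    - [0, 0, 0]
    - [0, 0, 0]
    - [0, 0, 0]
    - [0, 0, 0]
  angular:
    - [0, 0, -1]
    - [0, 0, -1]
    - [0, 0, -1]
    - [0, 0, -1]
    - [0, 0, -1]
    - [0, 0, -1]
    - [0, 0, -1]
    - [0, 0, -1]
    - [0, 0, -1]
    - [0, 0, -1]

```text
t: 6.4
ee_pos: [597.8, 10.9, 195.2]
eef_rot: [-180.0, -0.1, 157.3]
contact_force: [0.1, 1.0, -0.5]
grip_width: 36.7
grasp_force: 40.4
```

jog_arm:
  linear:
    - [0, 0, 0]
    - [0, 0, 0]
    - [0, 0, 0]
    - [0, 0, 0]
    - [0, 0, 0]
    - [0, 0, 0]
    - [0, 0, 0]
    - [0, 0, 0]
    - [0, 0, 0]
    - [0, 0, 0]
  angular:
    - [0, 0, -1]
    - [0, 0, -1]
    - [0, 0, -1]
    - [0, 0, -1]
    - [0, 0, 0]
    - [0, 0, 0]
    - [0, 0, 0]
    - [0, 0, 0]
    - [0, 0, 0]
    - [0, 0, 0]

```text
t: 7.65
ee_pos: [598.4, 10.9, 196.4]
eef_rot: [-180.0, 0.0, -168.7]
contact_force: [0.4, -0.3, -2.4]
grip_width: 37.2
grasp_force: 40.4
```

```bash
python3 st.py; python3 - <<'E'
from h import *
for n in ["wrist","scene","top"]:
    c=arm.camera(n); np.savez(n+"2.npz",**c); cv2.imwrite(f"pics/{n}2.png",c["img"][...,::-1])
E
```

```text
t 7.65
ee_pos [598.42  10.86 196.35]
eef_rot [-180.      0.   -168.65]
joint_pos [  1.04  25.96  12.54  76.59   0.   -10.31]
contact_force [ 0.45 -0.28 -2.4 ]
ft_torque [0.02 0.   0.  ]
grip_width 37.18
grasp_force 40.44
```

View pics/wrist2.png

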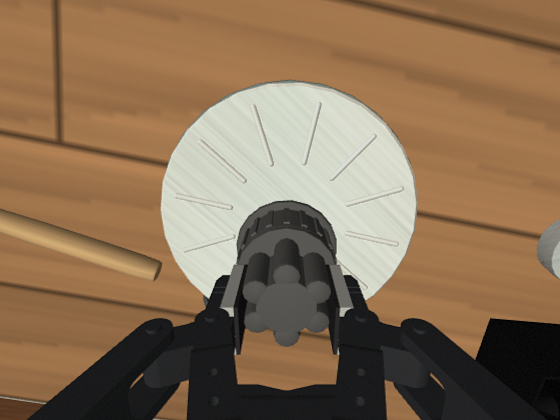

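The wrist view shows the knob held upright, head at (286,308), fingers bearing on the lobe pairs and the cover behind it. I'll measure the knob axis against the cover axis in the same camera.

```bash
python3 - <<'E'
from h import *
from scipy.optimize import least_squares
def circ(p,r=None):
    f=lambda q:np.hypot(p[:,0]-q[0],p[:,1]-q[1])-(q[2] if r is None else r)
    s=least_squares(f,[600,12,50],loss="soft_l1"); return s.x.round(2),np.abs(s.fun).mean().round(2)
c=dict(np.load("wrist2.npz")); W=world(c); z=W[...,2]
m=((z>103)&(z<113)).astype(np.uint8); m=cv2.morphologyEx(m,cv2.MORPH_CLOSE,np.ones((9,9)))
# outer boundary: uppermost cover pixel per column
cols=np.arange(175,405); e=[]
for u in cols:
    v=np.argmax(m[:,u]); e.append(W[v,u])
e=np.array(e); e=e[np.isfinite(e).all(1)]
print("cover z",np.median(W[100:180,250:330,2]),"centre",circ(e),circ(e,97))
h=W[270:350,240:335]; t=h[np.isfinite(h[...,2])]
zt=np.percentile(t[:,2],97); print("ztop",zt)
# head disc model fit as before
K=c["K"];V=np.linalg.inv(c["view"]);v,u=np.mgrid[270:350,244:330]
M=(abs(z[270:350,244:330]-np.median(z[295:320,270:300]))<3).ravel(); Z=np.median(z[295:320,270:300]);print("Z",Z)
r=np.stack([(u-K[0,2])/K[0,0],-(v-K[1,2])/K[1,1],-np.ones(u.shape)],-1)@V[:3,:3].T
o=V[:3,3]; s=(Z-o[2])/r[...,2]; X=(o+s[...,None]*r)[...,:2].reshape(-1,2)
def mask(p,X):
    a=np.radians(p[2]+60*np.arange(6)); C=np.array(p[:2])+15*np.c_[np.cos(a),np.sin(a)]
    return (np.linalg.norm(X[:,None]-C,axis=2).min(1)<6)|(np.hypot(*(X-p[:2]).T)<14)
X0=X[M].mean(0);best=[]
for cx in np.arange(-4,4.1,.5):
  for cy in np.arange(-4,4.1,.5):
    for a in (8,10,12,14): best.append(((mask((X0[0]+cx,X0[1]+cy,a),X)!=M).sum(),(X0[0]+cx).round(2),(X0[1]+cy).round(2),a))
print(sorted(best)[:4],M.sum())
# flange from wrist: points at knob bottom region
f=W[195:250,230:345].reshape(-1,3); f=f[f[:,2]>140]; print("skirt",len(f),f[:,2].min())
for n in ("top2","scene2"):
    c=dict(np.load(n+".npz")); W=world(c); q=W.reshape(-1,3)
    k=q[(np.hypot(q[:,0]-600,q[:,1]-12)<45)&(q[:,2]>145)&(q[:,2]<185)]
    print(n,len(k),k.min(0),k.max(0))
E
```

```text
cover z nan centre (array([600.  ,  13.  ,  96.57]), np.float64(0.2)) (array([600.47,  13.09,  50.  ]), np.float64(0.2))
ztop 227.93005414979714
Z nan
[(np.int64(0), np.float64(nan), np.float64(nan), 8), (np.int64(0), np.float64(nan), np.float64(nan), 10), (np.int64(0), np.float64(nan), np.float64(nan), 12), (np.int64(0), np.float64(nan), np.float64(nan), 14)] 0
skirt 3940 160.33440853360554<stdin>:24: RuntimeWarning: Mean of empty slice.
  ret = um.true_divide(
Traceback (most recent call last):
ValueError: zero-size array to reduction operation minimum which has no identity
```

```bash
python3 - <<'E' 2>&1
from h import *
c=dict(np.load("wrist2.npz")); W=world(c); z=W[...,2]
Z=np.nanmedian(z[295:320,270:300]);print("Z",Z)
K=c["K"];V=np.linalg.inv(c["view"]);v,u=np.mgrid[262:352,240:335]
g=z[262:352,240:335]; M=(abs(g-Z)<3).ravel(); ok=np.isfinite(g).ravel()
r=np.stack([(u-K[0,2])/K[0,0],-(v-K[1,2])/K[1,1],-np.ones(u.shape)],-1)@V[:3,:3].T
o=V[:3,3]; s=(Z-o[2])/r[...,2]; X=(o+s[...,None]*r)[...,:2].reshape(-1,2)
def mask(p,X):
    a=np.radians(p[2]+60*np.arange(6)); C=np.array(p[:2])+15*np.c_[np.cos(a),np.sin(a)]
    return (np.linalg.norm(X[:,None]-C,axis=2).min(1)<6)|(np.hypot(*(X-p[:2]).T)<14)
X0=X[M].mean(0);best=[]
for cx in np.arange(-4,4.1,.5):
  for cy in np.arange(-4,4.1,.5):
    for a in (8,10,12,14): best.append((((mask((X0[0]+cx,X0[1]+cy,a),X)!=M)&ok).sum(),(X0[0]+cx).round(2),(X0[1]+cy).round(2),a))
print(sorted(best)[:4],M.sum(),ok.sum())
# flange rim: fit circle r=30 at its top (z about bottom+5)
f=W[190:260,225:350].reshape(-1,3); f=f[(f[:,2]>150)&(f[:,2]<172)]
print("flange",len(f),np.percentile(f[:,2],[2,10,50]))
c=dict(np.load("scene2.npz")); W=world(c); q=W.reshape(-1,3)
k=q[(np.hypot(q[:,0]-600,q[:,1]-12)<40)&(q[:,2]>140)&(q[:,2]<175)]
print("scene",len(k),k.min(0),k.max(0),"y mid of flange",[ (lambda a:(a[:,1].min().round(1),a[:,1].max().round(1),a[:,0].max().round(1),len(a)))(k[(k[:,2]>a)&(k[:,2]<a+4)]) for a in range(156,172,4) if ((k[:,2]>a)&(k[:,2]<a+4)).any()])
E
```

```text
Z 220.8829213715738
[(np.int64(339), np.float64(596.52), np.float64(10.24), 12), (np.int64(378), np.float64(596.52), np.float64(10.24), 10), (np.int64(389), np.float64(597.02), np.float64(10.24), 12), (np.int64(397), np.float64(596.52), np.float64(10.74), 12)] 5161 8521
flange 1428 [161.59844621 162.55654585 163.95613134]
scene 205 [586.96970397 -17.7981656  159.02590933] [630.67464989  39.96326906 174.83388147] y mid of flange [(np.float64(-9.8), np.float64(-9.8), np.float64(616.3), 1), (np.float64(-17.8), np.float64(40.0), np.float64(630.4), 45), (np.float64(-17.2), np.float64(39.7), np.float64(630.7), 87), (np.float64(-14.8), np.float64(37.0), np.float64(627.2), 42)]
```

```bash
python3 - <<'E' 2>&1
from h import *
from scipy.optimize import least_squares
def fit(p,r,x0):
    s=least_squares(lambda q:np.hypot(p[:,0]-q[0],p[:,1]-q[1])-r,x0,loss="soft_l1"); return s.x.round(2),np.abs(s.fun).mean().round(2),len(p)
q=world(dict(np.load("scene0.npz"))).reshape(-1,3); d=np.hypot(q[:,0]-600,q[:,1]-12)
for lo,hi in((111,117),(117,123),(123,127)):
    print("scene stud",lo,fit(q[(d<25)&(q[:,2]>lo)&(q[:,2]<hi)],17.5,[600,12]))
print("scene drum rim",fit(q[(d>96)&(d<103)&(q[:,2]>30)&(q[:,2]<95)&(q[:,0]>600)],99,[600,12]))
q=world(dict(np.load("scene2.npz"))).reshape(-1,3); d=np.hypot(q[:,0]-600,q[:,1]-12)
print("scene drum rim2",fit(q[(d>94)&(d<104)&(q[:,2]>30)&(q[:,2]<95)&(q[:,0]>620)],99,[600,12]))
for lo,hi,r in((167,188,25.5),(160,164,30)):
    print("scene knob",fit(q[(d<40)&(q[:,2]>lo)&(q[:,2]<hi)],r,[600,12]))
q=world(dict(np.load("wrist2.npz"))).reshape(-1,3); d=np.hypot(q[:,0]-598,q[:,1]-11)
for lo,hi,r in((168,190,25.5),): print("wrist knob",fit(q[(d<40)&(d>22)&(q[:,2]>lo)&(q[:,2]<hi)],r,[600,12]))
E
```

```text
scene stud 111 (array([599.62,  15.16]), np.float64(2.93), 25)
scene stud 117 (array([599.39,  14.87]), np.float64(1.44), 59)
scene stud 123 (array([598.11,  15.43]), np.float64(1.5), 36)
scene drum rim (array([599.01,  11.23]), np.float64(1.54), 221)
scene drum rim2 (array([596.98,   9.64]), np.float64(1.57), 596)
scene knob (array([599.09,  11.97]), np.float64(1.06), 229)
scene knob (array([597.47,  12.26]), np.float64(1.41), 45)
wrist knob (array([597.82,  10.59]), np.float64(0.56), 1362)
```

jog_arm:
  linear:
    - [-0.045, 0.022, 0.1]
    - [0, 0, 0.1]
    - [0, 0, 0.1]
    - [0, 0, 0.1]
    - [0, 0, 0.06]
    - [0, 0, 0.06]
    - [0, 0, 0.06]
    - [0, 0, 0.06]
    - [0, 0, 0]
    - [0, 0, 0]
  angular:
    - [0, 0, 0]
    - [0, 0, 0]
    - [0, 0, 0]
    - [0, 0, 0]
    - [0, 0, 0]
    - [0, 0, 0]
    - [0, 0, 0]
    - [0, 0, 0]
    - [0, 0, 0]
    - [0, 0, 0]

```text
t: 9.05
ee_pos: [600.5, 12.4, 164.4]
eef_rot: [-180.0, 0.0, -168.6]
contact_force: [-0.3, -0.0, -0.5]
grip_width: 37.1
grasp_force: 40.4
```

```bash
python3 st.py
```

```text
t 9.05
ee_pos [600.47  12.37 164.4 ]
eef_rot [-1.8000e+02  1.0000e-02 -1.6864e+02]
joint_pos [  1.18  27.13   9.57  72.43  -0.   -10.17]
contact_force [-0.26 -0.03 -0.5 ]
ft_torque [-0.02 -0.02  0.  ]
grip_width 37.07
grasp_force 40.44
```

jog_arm:
  linear:
    - [0, 0, 0.02]
    - [0, 0, 0.02]
    - [0, 0, 0.02]
    - [0, 0, 0.02]
    - [0, 0, 0.02]
    - [0, 0, 0.02]
    - [0, 0, 0.02]
    - [0, 0, 0]
    - [0, 0, 0]
    - [0, 0, 0]
  angular:
    - [0, 0, 0]
    - [0, 0, 0]
    - [0, 0, 0]
    - [0, 0, 0]
    - [0, 0, 0]
    - [0, 0, 0]
    - [0, 0, 0]
    - [0, 0, 0]
    - [0, 0, 0]
    - [0, 0, 0]

```text
t: 10.3
ee_pos: [600.4, 12.4, 157.4]
eef_rot: [-180.0, 0.0, -168.6]
contact_force: [-0.7, 0.1, -1.9]
grip_width: 36.8
grasp_force: 40.4
```

```bash
python3 st.py
```

```text
t 10.3
ee_pos [600.43  12.36 157.37]
eef_rot [-1.8000e+02  1.0000e-02 -1.6865e+02]
joint_pos [  1.18  27.37   8.88  71.51  -0.   -10.17]
contact_force [-0.75  0.1  -1.91]
ft_torque [ 0.02 -0.03 -0.02]
grip_width 36.8
grasp_force 40.44
```

jog_arm:
  linear:
    - [0, 0, 0.01]
    - [0, 0, 0.01]
    - [0, 0, 0.01]
    - [0, 0, 0.01]
    - [0, 0, 0.01]
    - [0, 0, 0.01]
    - [0, 0, 0]
    - [0, 0, 0]
    - [0, 0, 0]
    - [0, 0, 0]
  angular:
    - [0, 0, 0]
    - [0, 0, 0]
    - [0, 0, 0]
    - [0, 0, 0]
    - [0, 0, 0]
    - [0, 0, 0]
    - [0, 0, 0]
    - [0, 0, 0]
    - [0, 0, 0]
    - [0, 0, 0]

```text
t: 11.55
ee_pos: [600.4, 12.4, 154.3]
eef_rot: [-180.0, 0.0, -168.6]
contact_force: [0.0, -0.6, -0.4]
grip_width: 36.8
grasp_force: 40.4
```

jog_arm:
  linear:
    - [0, 0, 0.01]
    - [0, 0, 0.01]
    - [0, 0, 0.01]
    - [0, 0, 0.01]
    - [0, 0, 0]
    - [0, 0, 0]
    - [0, 0, 0]
    - [0, 0, 0]
    - [0, 0, 0]
    - [0, 0, 0]
  angular:
    - [0, 0, 0]
    - [0, 0, 0]
    - [0, 0, 0]
    - [0, 0, 0]
    - [0, 0, 0]
    - [0, 0, 0]
    - [0, 0, 0]
    - [0, 0, 0]
    - [0, 0, 0]
    - [0, 0, 0]

```text
t: 12.8
ee_pos: [600.6, 12.4, 153.3]
eef_rot: [-180.0, 0.1, -168.6]
contact_force: [-1.4, 0.0, 5.1]
grip_width: 36.7
grasp_force: 41.1
```

```bash
python3 st.py
```

```text
t 12.8
ee_pos [600.59  12.38 153.34]
eef_rot [-1.7999e+02  7.0000e-02 -1.6864e+02]
joint_pos [  1.18  27.48   8.44  70.89   0.   -10.18]
contact_force [-1.37  0.03  5.14]
ft_torque [-0.    0.45  0.01]
grip_width 36.75
grasp_force 41.11
```

Light contact of about 5 N at TCP z≈153.3. Turning back 25° while following the pitch upwards.

jog_arm:
  linear:
    - [0, 0, -0.0025]
    - [0, 0, -0.0025]
    - [0, 0, -0.0025]
    - [0, 0, -0.0025]
    - [0, 0, -0.0025]
    - [0, 0, -0.0025]
    - [0, 0, -0.0025]
    - [0, 0, -0.0025]
    - [0, 0, -0.0025]
    - [0, 0, -0.0025]
  angular:
    - [0, 0, -0.29]
    - [0, 0, -0.29]
    - [0, 0, -0.29]
    - [0, 0, -0.29]
    - [0, 0, -0.29]
    - [0, 0, -0.29]
    - [0, 0, -0.29]
    - [0, 0, -0.29]
    - [0, 0, -0.29]
    - [0, 0, -0.29]

```text
t: 14.05
ee_pos: [600.6, 13.1, 154.6]
eef_rot: [180.0, 0.1, -143.6]
contact_force: [-2.1, 1.2, 5.0]
grip_width: 37.3
grasp_force: 41.0
```

```bash
python3 st.py
```

```text
t 14.05
ee_pos [600.59  13.05 154.63]
eef_rot [ 1.7998e+02  1.1000e-01 -1.4363e+02]
joint_pos [  1.21  27.43   8.56  71.06   0.08 -35.17]
contact_force [-2.12  1.19  5.02]
ft_torque [ 0.38  0.45 -0.1 ]
grip_width 37.28
grasp_force 41.01
```

jog_arm:
  linear:
    - [0, 0, -0.0025]
    - [0, 0, -0.0025]
    - [0, 0, -0.0025]
    - [0, 0, -0.0025]
    - [0, 0, -0.0025]
    - [0, 0, -0.0025]
    - [0, 0, -0.0025]
    - [0, 0, -0.0025]
    - [0, 0, -0.0025]
    - [0, 0, -0.0025]
  angular:
    - [0, 0, -0.29]
    - [0, 0, -0.29]
    - [0, 0, -0.29]
    - [0, 0, -0.29]
    - [0, 0, -0.29]
    - [0, 0, -0.29]
    - [0, 0, -0.29]
    - [0, 0, -0.29]
    - [0, 0, -0.29]
    - [0, 0, -0.29]

```text
t: 15.3
ee_pos: [600.4, 13.2, 155.8]
eef_rot: [180.0, 0.1, -118.7]
contact_force: [-2.2, 1.8, 5.8]
grip_width: 36.9
grasp_force: 41.0
```

```bash
python3 st.py
```

```text
t 15.3
ee_pos [600.41  13.19 155.81]
eef_rot [ 1.800e+02  1.000e-01 -1.187e+02]
joint_pos [  1.21  27.39   8.67  71.24   0.09 -60.09]
contact_force [-2.22  1.76  5.81]
ft_torque [ 0.43  0.49 -0.09]
grip_width 36.85
grasp_force 41.02
```

jog_arm:
  linear:
    - [0, 0.01, -0.0025]
    - [0, 0, -0.0025]
    - [0, 0, -0.0025]
    - [0, 0, -0.0025]
    - [0, 0, -0.0025]
    - [0, 0, -0.0025]
    - [0, 0, -0.0025]
    - [0, 0, -0.0025]
    - [0, 0, -0.0025]
    - [0, 0, -0.0025]
  angular:
    - [0, 0, -0.29]
    - [0, 0, -0.29]
    - [0, 0, -0.29]
    - [0, 0, -0.29]
    - [0, 0, -0.29]
    - [0, 0, -0.29]
    - [0, 0, -0.29]
    - [0, 0, -0.29]
    - [0, 0, -0.29]
    - [0, 0, -0.29]

```text
t: 16.55
ee_pos: [599.8, 12.7, 155.6]
eef_rot: [180.0, -0.0, -93.8]
contact_force: [-0.1, -0.5, -1.7]
grip_width: 36.4
grasp_force: 40.5
```

```bash
python3 st.py
```

```text
t 16.55
ee_pos [599.85  12.66 155.6 ]
eef_rot [179.97  -0.   -93.79]
joint_pos [  1.21  27.39   8.65  71.29   0.   -85.  ]
contact_force [-0.05 -0.48 -1.71]
ft_torque [ 0.02  0.02 -0.  ]
grip_width 36.35
grasp_force 40.47
```

The force vanished at about 156 mm, so the lugs have run off the thread end. Lowering gently to complete the 6 mm drop.

jog_arm:
  linear:
    - [0, 0, 0.01]
    - [0, 0, 0.01]
    - [0, 0, 0.01]
    - [0, 0, 0.01]
    - [0, 0, 0.01]
    - [0, 0, 0.01]
    - [0, 0, 0.01]
    - [0, 0, 0.01]
    - [0, 0, 0]
    - [0, 0, 0]
  angular:
    - [0, 0, 0]
    - [0, 0, 0]
    - [0, 0, 0]
    - [0, 0, 0]
    - [0, 0, 0]
    - [0, 0, 0]
    - [0, 0, 0]
    - [0, 0, 0]
    - [0, 0, 0]
    - [0, 0, 0]

```text
t: 17.8
ee_pos: [599.9, 12.6, 152.0]
eef_rot: [180.0, -0.0, -93.9]
contact_force: [-0.5, 0.1, -1.9]
grip_width: 36.6
grasp_force: 40.5
```

```bash
python3 st.py
```

```text
t 17.8
ee_pos [599.94  12.6  152.03]
eef_rot [180.    -0.   -93.88]
joint_pos [  1.2   27.51   8.3   70.79  -0.   -84.92]
contact_force [-0.49  0.13 -1.9 ]
ft_torque [ 0.08  0.02 -0.04]
grip_width 36.65
grasp_force 40.47
```

jog_arm:
  linear:
    - [0, 0, 0.006]
    - [0, 0, 0.006]
    - [0, 0, 0.006]
    - [0, 0, 0.006]
    - [0, 0, 0.006]
    - [0, 0, 0.006]
    - [0, 0, 0]
    - [0, 0, 0]
    - [0, 0, 0]
    - [0, 0, 0]
  angular:
    - [0, 0, 0]
    - [0, 0, 0]
    - [0, 0, 0]
    - [0, 0, 0]
    - [0, 0, 0]
    - [0, 0, 0]
    - [0, 0, 0]
    - [0, 0, 0]
    - [0, 0, 0]
    - [0, 0, 0]

```text
t: 19.05
ee_pos: [600.1, 12.7, 151.1]
eef_rot: [-179.9, 0.0, -93.9]
contact_force: [-2.7, -0.2, 5.4]
grip_width: 36.6
grasp_force: 41.1
```

```bash
python3 st.py
```

```text
t 19.05
ee_pos [600.08  12.66 151.13]
eef_rot [-1.7995e+02  1.0000e-02 -9.3870e+01]
joint_pos [  1.21  27.52   8.16  70.6    0.   -84.92]
contact_force [-2.71 -0.19  5.45]
ft_torque [0.04 0.57 0.05]
grip_width 36.59
grasp_force 41.13
```

Contact at 151.1 mm is 6 mm below the ride-up line, which confirms the click. Now turning forwards, following the pitch down.

jog_arm:
  linear:
    - [0, 0, 0.007]
    - [0, 0, 0.007]
    - [0, 0, 0.007]
    - [0, 0, 0.007]
    - [0, 0, 0.007]
    - [0, 0, 0.007]
    - [0, 0, 0.007]
    - [0, 0, 0.007]
    - [0, 0, 0.007]
    - [0, 0, 0.007]
  angular:
    - [0, 0, 0.815]
    - [0, 0, 0.815]
    - [0, 0, 0.815]
    - [0, 0, 0.815]
    - [0, 0, 0.815]
    - [0, 0, 0.815]
    - [0, 0, 0.815]
    - [0, 0, 0.815]
    - [0, 0, 0.815]
    - [0, 0, 0.815]

```text
t: 20.3
ee_pos: [600.0, 12.3, 147.6]
eef_rot: [-180.0, 0.0, -164.2]
contact_force: [-1.8, -0.6, 5.1]
grip_width: 36.9
grasp_force: 41.0
```

```bash
python3 st.py
```

```text
t 20.3
ee_pos [599.99  12.29 147.63]
eef_rot [-1.7996e+02  3.0000e-02 -1.6416e+02]
joint_pos [ 1.190e+00  2.764e+01  7.830e+00  7.014e+01 -3.000e-02 -1.465e+01]
contact_force [-1.81 -0.63  5.14]
ft_torque [-0.07  0.62  0.05]
grip_width 36.91
grasp_force 41.01
```

jog_arm:
  linear:
    - [0, 0, 0.004]
    - [0, 0, 0.004]
    - [0, 0, 0.004]
    - [0, 0, 0.004]
    - [0, 0, 0.004]
    - [0, 0, 0.004]
    - [0, 0, 0.004]
    - [0, 0, 0.004]
    - [0, 0, 0.004]
    - [0, 0, 0.004]
  angular:
    - [0, 0, 0.465]
    - [0, 0, 0.465]
    - [0, 0, 0.465]
    - [0, 0, 0.465]
    - [0, 0, 0.465]
    - [0, 0, 0.465]
    - [0, 0, 0.465]
    - [0, 0, 0.465]
    - [0, 0, 0.465]
    - [0, 0, 0.465]

```text
t: 21.55
ee_pos: [600.6, 12.6, 145.3]
eef_rot: [180.0, 0.1, 156.0]
contact_force: [-0.8, -0.5, 3.5]
grip_width: 36.6
grasp_force: 40.9
```

```bash
python3 st.py
```

```text
t 21.55
ee_pos [600.62  12.58 145.27]
eef_rot [1.7996e+02 9.0000e-02 1.5600e+02]
joint_pos [ 1.200e+00  2.776e+01  7.650e+00  6.979e+01 -1.000e-02  2.521e+01]
contact_force [-0.85 -0.45  3.52]
ft_torque [0.04 0.09 0.06]
grip_width 36.61
grasp_force 40.85
```

jog_arm:
  linear:
    - [0, 0, 0.002]
    - [0, 0, 0.002]
    - [0, 0, 0.002]
    - [0, 0, 0.002]
    - [0, 0, 0.002]
    - [0, 0, 0.002]
    - [0, 0, 0.002]
    - [0, 0, 0.002]
    - [0, 0, 0.002]
    - [0, 0, 0.002]
  angular:
    - [0, 0, 0.233]
    - [0, 0, 0.233]
    - [0, 0, 0.233]
    - [0, 0, 0.233]
    - [0, 0, 0.233]
    - [0, 0, 0.233]
    - [0, 0, 0.233]
    - [0, 0, 0.233]
    - [0, 0, 0.233]
    - [0, 0, 0.233]

```text
t: 22.8
ee_pos: [601.0, 12.6, 145.3]
eef_rot: [179.9, 0.1, 136.0]
contact_force: [0.2, 0.0, 8.1]
grip_width: 36.5
grasp_force: 41.4
```

```bash
python3 st.py
```

```text
t 22.8
ee_pos [600.99  12.59 145.27]
eef_rot [1.7988e+02 1.3000e-01 1.3601e+02]
joint_pos [ 1.210e+00  2.774e+01  7.620e+00  6.970e+01 -1.000e-02  4.519e+01]
contact_force [0.24 0.04 8.09]
ft_torque [-0.12  0.18  0.12]
grip_width 36.49
grasp_force 41.36
```

The foot is on the cover at z 145.3. Easing the pressure and turning through the slack.

jog_arm:
  linear:
    - [0, 0, -0.006]
    - [0, 0, -0.006]
    - [0, 0, 0]
    - [0, 0, 0]
    - [0, 0, 0]
    - [0, 0, 0]
    - [0, 0, 0]
    - [0, 0, 0]
    - [0, 0, 0]
    - [0, 0, 0]
  angular:
    - [0, 0, 0.233]
    - [0, 0, 0.233]
    - [0, 0, 0.233]
    - [0, 0, 0.233]
    - [0, 0, 0.233]
    - [0, 0, 0.233]
    - [0, 0, 0.233]
    - [0, 0, 0.233]
    - [0, 0, 0.233]
    - [0, 0, 0.233]

```text
t: 24.05
ee_pos: [600.7, 12.6, 145.3]
eef_rot: [179.9, 0.1, 116.0]
contact_force: [0.8, -0.1, 6.4]
grip_width: 36.4
grasp_force: 41.1
```

```bash
python3 st.py
```

```text
t 24.05
ee_pos [600.66  12.62 145.27]
eef_rot [1.7990e+02 5.0000e-02 1.1598e+02]
joint_pos [ 1.21 27.75  7.64 69.77 -0.   65.22]
contact_force [ 0.78 -0.09  6.36]
ft_torque [-0.01  0.07  0.09]
grip_width 36.37
grasp_force 41.07
```

jog_arm:
  linear:
    - [0, 0, -0.005]
    - [0, 0, 0]
    - [0, 0, 0]
    - [0, 0, 0]
    - [0, 0, 0]
    - [0, 0, 0]
    - [0, 0, 0]
    - [0, 0, 0]
    - [0, 0, 0]
    - [0, 0, 0]
  angular:
    - [0, 0, 0.1]
    - [0, 0, 0.1]
    - [0, 0, 0.1]
    - [0, 0, 0.1]
    - [0, 0, 0.1]
    - [0, 0, 0.1]
    - [0, 0, 0.1]
    - [0, 0, 0.1]
    - [0, 0, 0.1]
    - [0, 0, 0.1]

```text
t: 25.3
ee_pos: [600.2, 12.4, 145.2]
eef_rot: [180.0, 0.1, 107.5]
contact_force: [-0.7, -1.6, 6.3]
grip_width: 36.5
grasp_force: 41.3
```

```bash
python3 st.py
```

```text
t 25.3
ee_pos [600.17  12.38 145.23]
eef_rot [1.7996e+02 5.0000e-02 1.0752e+02]
joint_pos [ 1.200e+00  2.775e+01  7.630e+00  6.983e+01 -4.000e-02  7.368e+01]
contact_force [-0.68 -1.64  6.28]
ft_torque [-0.14  0.19  0.73]
grip_width 36.53
grasp_force 41.32
```

The torque has risen to 0.7 N m, above the 0.35 for hand-tight, so I stop turning, open and withdraw.

jog_arm:
  linear:
    - [0, 0, 0]
    - [0, 0, 0]
    - [0, 0, 0]
    - [0, 0, 0]
    - [0, 0, 0]
    - [0, 0, 0]
    - [0, 0, 0]
    - [0, 0, 0]
    - [0, 0, 0]
    - [0, 0, 0]
  angular:
    - [0, 0, 0]
    - [0, 0, 0]
    - [0, 0, 0]
    - [0, 0, 0]
    - [0, 0, 0]
    - [0, 0, 0]
    - [0, 0, 0]
    - [0, 0, 0]
    - [0, 0, 0]
    - [0, 0, 0]
  fingers: 1

```text
t: 26.55
ee_pos: [599.9, 12.6, 144.6]
eef_rot: [-180.0, -0.0, 107.5]
contact_force: [-0.8, 0.2, -0.5]
grip_width: 85.2
grasp_force: 0.0
```

jog_arm:
  linear:
    - [0, 0, -0.1]
    - [0, 0, -0.2]
    - [0, 0, -0.3]
    - [0, 0, -0.3]
    - [0, 0, -0.3]
    - [0, 0, -0.3]
    - [0, 0, -0.3]
    - [0, 0, -0.2]
    - [0, 0, 0]
    - [0, 0, 0]
  angular:
    - [0, 0, 0]
    - [0, 0, 0]
    - [0, 0, 0]
    - [0, 0, 0]
    - [0, 0, 0]
    - [0, 0, 0]
    - [0, 0, 0]
    - [0, 0, 0]
    - [0, 0, 0]
    - [0, 0, 0]

```text
t: 27.8
ee_pos: [599.7, 12.6, 244.0]
eef_rot: [-179.9, -0.0, 107.5]
contact_force: [-0.2, 0.3, 0.1]
grip_width: 85.7
grasp_force: 0.0
```

```bash
python3 st.py; python3 - <<'E'
from h import *
c=arm.camera("wrist"); cv2.imwrite("pics/w3.png",c["img"][...,::-1]); W=world(c)
d=np.hypot(W[...,0]-600,W[...,1]-12.5); h=W[(d<25)&(W[...,2]>140)]
print("head top",np.median(h[:,2]),h.mean(0)); q=W[(d>40)&(d<90)]; print("cover",np.nanmedian(q[:,2]))
E
```

```text
t 27.8
ee_pos [599.7   12.6  244.01]
eef_rot [-1.7994e+02 -2.0000e-02  1.0747e+02]
joint_pos [ 1.2  25.27 18.55 83.34 -0.   73.73]
contact_force [-0.25  0.27  0.07]
ft_torque [0.05 0.09 0.01]
grip_width 85.66
grasp_force 0.0
head top 319.4722755400584 [597.35467494  20.69538288 258.49422676]
cover 257.18372161662126
```

View pics/w3.png

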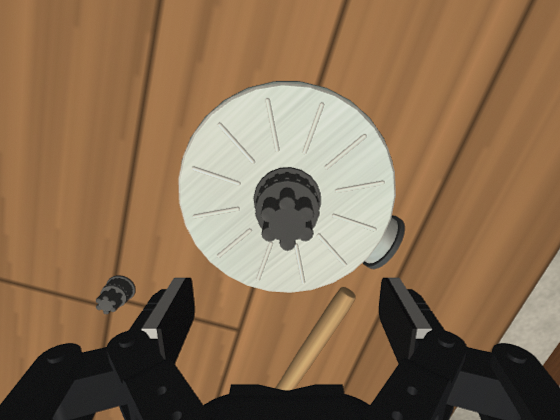

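The wrist view shows the knob seated upright on the cover, head at (288,222), with the gripper clear and nothing else moved. Handing in.

```bash
python3 -c "
from cell import arm
print(arm.close_job())"
```

```text
the job is handed in; nothing more can be done
None
```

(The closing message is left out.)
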